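# Start the egg timer for a soft-boiled egg

## Task

Start the blue egg timer for a soft-boiled egg by pressing its controls in this order: first push down the raised, white-dotted half of the black rocker until the timer is switched fully on, then press the yellow key fully down so that it stays down, and then press the green button fully down and let it spring back up. Leave the red key unpressed, and leave the caddy, jar and egg cups standing where they are; nothing is to be picked up.

Things in the scene. Friction and masses are not known exactly. Their poses are not given: they have to be found in the camera images.
- timer: faded blue block 170 (x) x 120 (y) x 40 mm high, fixed on the aluminium sill (sill top z = 0.02). Origin: centre of its underside, z up. A grey flush display is at its +x end, away from the robot. Black rocker, yellow, red and green keys stand on its top, centred at the corners of a 60 (x) x 50 (y) mm rectangle centred at timer x = -20 mm; which corner is whose varies, see their points.
- rocker (a joint): black V-shaped rocker, 40 mm long (timer x), 24 wide, pivot 9 mm above the panel. 0 rad = off: near half level, far half (timer +x, white dot) slopes up, its end 8 mm above the pivot. Pushing the far half down tips it; 0.4 = on, far half level, at a firm stop. No spring, stays where left; 2 to 3 N near the end of the raised half moves it.
- rocker_push (a point): where to push: on the top face of the rocker's raised far half, 16 mm from the pivot, 4 mm short of its end (the end stands 1.6 mm higher). Moves with the rocker and sinks 6 mm as it tips from off to on. Take the timer's yaw for directions.
- yellow_key (a joint): round yellow push key, 30 mm across, in a grey ring 38 mm across and 3 mm high; 0 m = up, grows as pressed, 0.008 = fully down at a firm stop. It slides under a push of 3 N, has no spring, and stays at the depth where it is left.
- yellow_top (a point): centre of the yellow key's top face; 14 mm above the panel when up, 6 mm when fully down; moves with the key.
- green_key (a joint): round green push key, 30 mm across, in a grey ring 38 mm across and 3 mm high; the start button. 0 m = up, grows as pressed, 0.008 = fully down at a firm stop. Sprung: 1 N starts it, about 4 N holds it fully down, and it springs back up when let go.
- green_top (a point): centre of the green button's top face; 14 mm above the panel when up; moves with the button.
- red_key (a joint): round red push key, 30 mm across, in a grey ring 38 mm across and 3 mm high; for hard eggs, to be left unpressed. 0 m = up, 0.008 = fully down; like the yellow key it would stay down.
- red_top (a point): centre of the red key's top face; 14 mm above the panel when up.
- caddy: loose dark green tin tea caddy with a brass flip catch, 73 x 88 x 102 mm high, standing on the sill; origin: centre of its underside. Leave alone.
- jar: loose squat hexagonal glass jar with a steel lid, 68 mm across, 76 mm high; origin: centre of its underside. Leave alone.
- cup_egg: loose white bone-china egg cup, 50 mm across, holding a brown egg, 82 mm high in all; origin: centre of its underside. Leave alone.
- cup_empty: loose white bone-china egg cup, empty, 50 mm across, 54 mm high; origin: centre of its underside. Leave alone.

How it is judged (in metres and radians):
On the way, in this order (a step that is already met when the one before it is completed fails the run):
1. the black rocker is tipped on (value of joint rocker above 0.32 rad), for 0.1 s.
2. the yellow key is pressed down, the rocker still on (value of joint yellow_key above 0.0062 m and value of joint rocker above 0.32 rad), for 0.1 s.
3. the green button is pressed down, the rocker on and the yellow key down (all of step 2 and value of joint green_key above 0.0062 m), for 0.05 s.
At the end, for the whole second after the job is handed in: The rocker is on (over 0.32 of 0.4 rad), the yellow key is down (over 6.2 of 8 mm), the green button is back up (within 1.5 mm), the red key is up (within 2 mm), and the caddy, jar and both egg cups stand upright and still within 15 mm of where they were (all of step 2 and value of joint green_key below 0.0015 m and value of joint red_key below 0.002 m and not (distance of caddy from where it was at the start of the episode above 0.015 m or angle between caddy's own z axis and vertical above 0.15 rad) and not (distance of jar from where it was at the start of the episode above 0.015 m or angle between jar's own z axis and vertical above 0.15 rad) and not (distance of cup_egg from where it was at the start of the episode above 0.015 m or angle between cup_egg's own z axis and vertical above 0.15 rad) and not (distance of cup_empty from where it was at the start of the episode above 0.015 m or angle between cup_empty's own z axis and vertical above 0.15 rad) and linear speed of each of caddy, jar, cup_egg, cup_empty below 0.02 m/s); the robot touches nothing.
It fails at once if the red key is pressed (over 2 mm) (value of joint red_key above 0.002 m).
It fails at once if the yellow key is pressed (over 2.5 mm) before the rocker is on (value of joint yellow_key above 0.0025 m and value of joint rocker below 0.3 rad).
It fails at once if the green button is pressed (over 2.5 mm) before the rocker is on and the yellow key is down (value of joint green_key above 0.0025 m and (value of joint yellow_key below 0.006 m or value of joint rocker below 0.3 rad)).
It fails at once if the caddy, jar or an egg cup is lifted, shifted more than 15 mm, or tipped over 0.3 rad (distance of any of caddy, jar, cup_egg, cup_empty from where it was at the start of the episode above 0.015 m or angle between any of caddy, jar, cup_egg, cup_empty's own z axis and vertical above 0.3 rad).
It also fails if it takes over 45 s, if anything falls off the work surface, if the arm or the gripper's body presses on something with over 40 N, if the wrist force passes 120 N, or if a joint passes its speed limit or range.

## Robot

A 6-joint arm with a two-finger parallel gripper is mounted at the origin on the work surface. World frame = base frame: x ahead of the robot, y to its left, z up, the work surface at z = 0. Lengths are in m, angles in degrees, forces in N, time in s.
With the tool pointing down it reaches from about 0.35 to 0.875 m from the base axis. Payload 4.2 kg.
Tool frame: the origin (TCP) lies between the finger pads; the fingertips stand 19 mm ahead of it and the grasp point (between the pads) is the TCP; z points along the fingers, y is the line along which they close (so a half turn about z gives the same grasp; the last joint's range is limited). The gripper opens to 87 mm and grips with 3 to 60 N. Pads are 19 mm wide; open, the fingers measure 117 mm over their backs; the gripper's body (75 mm by 190 mm) begins 51 mm behind the grasp point.
Start: joints at [-54.11, 22.042, 0.453, 0, -68.411, -14.817], TCP at [0.225, -0.583, 0.215] pointing down, gripper open.
Joint ranges: [-179.83, 179.83], [-69.29, 118.12], [-61.27, 80.66], [-181.25, 117.63], [-171.15, -9.14], [-177.46, 177.46]. Speed limits (degrees/s): [159.86, 159.86, 180, 180, 180, 180].

## Interface

Orientations are given as a 3x3 rotation matrix whose columns are the frame's x, y, z axes.
In Python, from station import r gives the robot as it stands.
- The arm moves only by the tool drive_tool, never from a script. Its argument "steps" is one flat list of numbers, 7 for each row, row after row: the turn, a rotation vector about the tool's x, y, z in rad, then the shift along the tool's x, y, z in m, then the opening, from 0 (shut) to 1 (fully open). A call has 1 to 10 rows; each row shifts and turns the commanded pose from where the row before left it, along the tool's axes as they then stand; what a row does not reach is not made up. A row lasts 1/12 s, in which the tool goes at most 41.7 mm and 7.16 degrees, less where a joint would pass 70% of its speed; a pose out of reach is approached as far as the arm can. A call is refused whole if a number of a shift passes 0.0417 or a number of a turn 0.125, either way. A call with a gripper value outside its range is refused whole. The fingers move at their own pace and stop on an object; the grip force is fixed at half the most. Time passes only in rows, so rows that do not move let the fingers close. It gives the time, the measured TCP pose, the force, the opening and the grip force at its end, in the units of the state.
- r.sense(): the state, without advancing time (a new reading comes with each control period).
- r.capture(name): name is "scene" or "top" or "wrist"; returns the picture (420x560x3 uint8, blue, green, red); there is no depth.
- r.camera_params(name): a dict with "camera_matrix" (3x3 intrinsics, pixels), "extrinsics" (4x4, takes a point from world to camera coordinates). Camera axes: x right, y down, z forward; pixel columns grow to the right and rows downward; lengths in m; the calibration is good to about 2 mm. A picture is of the moment at which its call begins: read the wrist's pose just before it. camera_params takes no time and is no camera call; for the wrist camera it gives the pose at the moment of the call.
- r.finish_job(): hands the job in; it is judged then, once.
The state is a dict: "time_s": time; "joints": joint angles; "joint_velocities": joint speeds; "effort": joint torques, N m; "tcp_pos": TCP position; "ee_rot": TCP orientation; "wrist_force": force on the tool from outside, world axes, zero at the start; "moment": the same for the moment, N m; "gripper_width": opening from 0.0 (shut) to 1.0 (fully open); "gripper_force": force on a finger pad.
Only numpy, scipy, OpenCV 4.12 (cv2) and the standard library are available. Lean on these libraries where they do the work, as an engineer would, in place of code of your own. Each camera call takes 0.05 s, during which the arm holds its last target. There are 200 camera calls.

## Working session

There is one attempt and no reset: what is moved stays moved. The work goes in short steps, Python scripts to look and compute and a tool call to move; the robot and the scene stay as the last step left them, time stands still between calls to the robot, and variables do not carry over. Pictures are saved under pics/ and viewed, at most 10 in all, crops included, and the job is handed in when it is done.

Besides the shell and the picture viewer there is one more tool, called in YAML: its name, and indented under it one key for each argument. drive_tool: Moves the arm, as the interface text tells. Its arguments: {"type":"object","properties":{"steps":{"type":"array"}},"required":["steps"]}

```bash
mkdir -p pics
python3 - <<'E'
from station import r
import cv2,numpy as np
s=r.sense();print(s['time_s'],s['tcp_pos'],s['ee_rot'],s['gripper_width'])
for n in("top","scene"):
    cv2.imwrite(f"pics/{n}0.png",r.capture(n));p=r.camera_params(n);print(n,np.round(p['camera_matrix'],1).tolist(),np.round(p['extrinsics'],3).tolist())
E
```

```text
0.0 [ 0.22451623 -0.58260987  0.21435467] [[-9.33176863e-01 -3.59416396e-01 -8.92721732e-04]
 [-3.59417489e-01  9.33174688e-01  2.01761832e-03]
 [ 1.07900218e-04  2.20365454e-03 -9.99997566e-01]] 0.9991766955948154
top [[446.2, 0.0, 275.7], [0.0, 446.2, 214.4], [0.0, 0.0, 1.0]] [[-0.06, -0.998, 0.001, 0.077], [-0.973, 0.058, -0.223, 0.601], [0.222, -0.015, -0.975, 0.909], [0.0, 0.0, 0.0, 1.0]]
scene [[495.5, 0.0, 281.0], [0.0, 495.5, 211.1], [0.0, 0.0, 1.0]] [[0.89, 0.456, 0.02, -0.549], [0.267, -0.484, -0.834, -0.06], [-0.371, 0.747, -0.552, 1.55], [0.0, 0.0, 0.0, 1.0]]
```

View pics/top0.png

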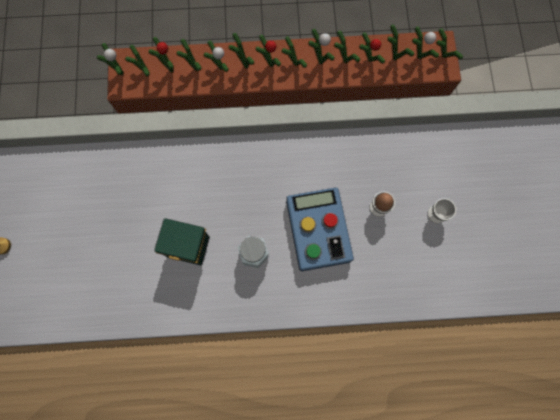

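View pics/scene0.png

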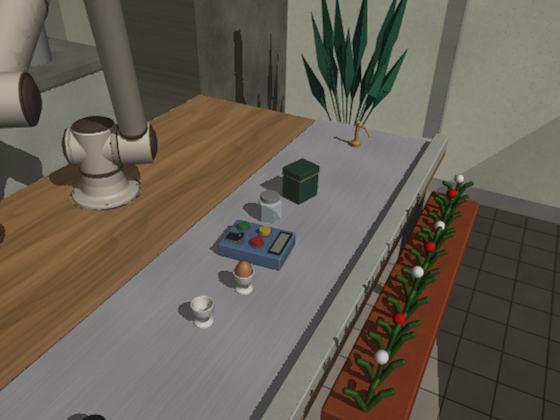

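The top view shows the timer at about (320,228). Rocker is near right (336,247), red far right (330,220), yellow far left (308,224) and green near left (313,251). The egg cup is at (383,203), the jar at (253,250) and the caddy at (182,241). Scene view agrees.

```bash
cat > h.py <<'E'
from station import r
import cv2,numpy as np
def ray(n,uv,z,p=None):
    p=p or r.camera_params(n);E=np.array(p['extrinsics']);R=E[:3,:3];c=-R.T@E[:3,3]
    d=R.T@np.linalg.solve(np.array(p['camera_matrix']),[uv[0],uv[1],1.]);return c+d*(z-c[2])/d[2]
def blobs(im,box=None,amin=20):
    h=cv2.cvtColor(im,cv2.COLOR_BGR2HSV);o={}
    for k,(a,b) in dict(yellow=((18,120,80),(33,255,255)),green=((50,110,50),(80,255,255)),red=((172,140,70),(180,255,255)),blue=((100,80,50),(120,255,255))).items():
        m=cv2.inRange(h,a,b)
        if k=='red':m|=cv2.inRange(h,(0,140,70),(5,255,255))
        if box:
            q=np.zeros_like(m);q[box[1]:box[3],box[0]:box[2]]=255;m&=q
        m=cv2.morphologyEx(m,cv2.MORPH_OPEN,np.ones((3,3)))
        c=max(cv2.findContours(m,0,2)[0],key=cv2.contourArea,default=None)
        if c is not None:o[k]=cv2.minAreaRect(c)
    return o
def keys(P):
    # fit timer frame from keys: yellow(+10,+25) green(-50,+25) red(+10,-25), mm in timer
    T=np.array([[.01,.025],[-.05,.025],[.01,-.025]]);W=np.array([P[k][:2] for k in('yellow','green','red')])
    a=T-T.mean(0);b=W-W.mean(0);yaw=np.arctan2((a[:,0]*b[:,1]-a[:,1]*b[:,0]).sum(),(a*b).sum())
    R=np.array([[np.cos(yaw),-np.sin(yaw)],[np.sin(yaw),np.cos(yaw)]]);t=W.mean(0)-R@T.mean(0)
    print('yaw',np.degrees(yaw),'timer',t.round(4),'resid mm',((W-(T@R.T+t))*1000).round(1).tolist())
    for k,v in dict(push=(-.034,-.025),yellow=(.01,.025),green=(-.05,.025),red=(.01,-.025)).items():print(k,(R@v+t).round(4))
    return yaw,t,R
E
python3 - <<'E'
from h import *
im=r.capture("top");o=blobs(im,(280,180,360,275));print(o)
keys({k:ray("top",o[k][0],.074-.003) for k in('yellow','green','red')})
for k,uv,z in(('caddy',(182,241),.12),('jar',(253,248),.096),('egg',(383,203),.09),('empty',(444,208),.074)):print(k,ray("top",uv,z).round(3))
E
```

```text
{'yellow': ((308.0, 224.0), (12.0, 12.0), 90.0), 'green': ((313.0, 251.0), (12.0, 12.0), 90.0), 'red': ((330.0, 220.0), (12.0, 12.0), 90.0), 'blue': ((319.1882019042969, 228.98797607421875), (74.51739501953125, 53.139835357666016), 79.2156982421875)}
yaw 6.69123045484125 timer [ 0.5711 -0.053 ] resid mm [[-0.1, -0.7], [0.0, 0.1], [0.1, 0.5]]
push [ 0.5403 -0.0818]
yellow [ 0.5781 -0.027 ]
green [ 0.5185 -0.034 ]
red [ 0.584  -0.0766]
caddy [0.548 0.236 0.12 ]
jar [0.529 0.093 0.096]
egg [ 0.611 -0.191  0.09 ]
empty [ 0.595 -0.326  0.074]
```

drive_tool:
  steps: [0,0,0.084,0,0,0,0,0,0,0.084,0,0,0,0,0,0,0.084,0,0,0,0,0,0,0,-0.0245,0.0309,0,0,0,0,0,-0.0245,0.0309,0,0,0,0,0,-0.0245,0.0309,0,0,0,0,0,-0.0245,0.0309,0,0,0,0,0,-0.0245,0.0309,0,0,0,0,0,-0.0245,0.0309,0,0,0,0,0,-0.0245,0.0309,0,0]

```text
time_s: 0.98
tcp_pos: [0.3705, -0.3467, 0.2153]
ee_rot: [[-0.993, -0.115, -0.0], [-0.115, 0.993, 0.0], [0.0, 0.0, -1.0]]
wrist_force: [1.0, -0.4, -0.2]
gripper_width: 0.327
gripper_force: 0.0
```

drive_tool:
  steps: [0,0,0,-0.0245,0.0309,0,0,0,0,0,-0.0245,0.0309,0,0,0,0,0,-0.0245,0.0309,0,0,0,0,0,-0.0245,0.0309,0,0,0,0,0,-0.0245,0.0309,0,0,0,0,0,-0.0245,0.0309,0,0,0,0,0,-0.0245,0.0309,0,0,0,0,0,-0.0245,0.0309,0,0,0,0,0,0,0,0,0,0,0,0,0,0,0,0]

```text
time_s: 1.82
tcp_pos: [0.5368, -0.0785, 0.2148]
ee_rot: [[-0.993, -0.119, -0.001], [-0.119, 0.993, 0.0], [0.001, 0.0, -1.0]]
wrist_force: [-0.5, 0.1, -0.5]
gripper_width: 0.006
gripper_force: 0.0
```

Run:
```python
from h import *
s=r.sense();print(s['time_s'],s['tcp_pos'],s['ee_rot'].round(4) if hasattr(s['ee_rot'],'round') else s['ee_rot'],s['gripper_width'],s['wrist_force'])
p=r.camera_params("wrist");im=r.capture("wrist");cv2.imwrite("pics/w1.png",im);o=blobs(im);print(o)
import pickle;pickle.dump((p,im),open('w1.pkl','wb'))
try: keys({k:ray("wrist",o[k][0],.074,p) for k in('yellow','green','red')})
except Exception as e:print(e)
```

```text
1.8167 [ 0.53675869 -0.078528    0.21477435] [[-9.929e-01 -1.188e-01 -1.300e-03]
 [-1.188e-01  9.929e-01  0.000e+00]
 [ 1.300e-03  2.000e-04 -1.000e+00]] 0.006020910935567914 [-0.50183589  0.11440049 -0.50384174]
{'yellow': ((326.0, 243.0), (28.284271240234375, 29.698484420776367), 45.0), 'green': ((328.7500305175781, 183.25001525878906), (31.11269760131836, 30.405588150024414), 45.0), 'red': ((275.5, 238.5), (21.0, 29.0), 90.0), 'blue': ((301.5, 201.0), (116.0, 121.0), 90.0)}
yaw 4.480528419680263 timer [ 0.5703 -0.0541] resid mm [[0.6, 0.6], [1.5, -1.6], [-2.1, 1.0]]
push [ 0.5384 -0.0817]
yellow [ 0.5784 -0.0284]
green [ 0.5185 -0.0331]
red [ 0.5823 -0.0782]
```

View pics/w1.png

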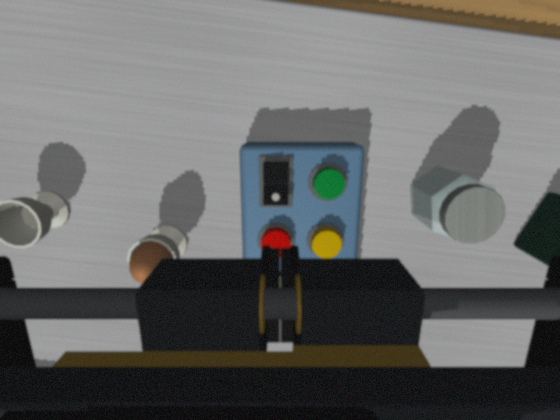

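The wrist view agrees with the top view: rocker at (276,181) with its white dot at (276,197), green (329,183), yellow (326,243). Red (276,240) is partly hidden by the gripper. Next I descend onto the raised half.

drive_tool:
  steps: [0,0,0,-0.003,-0.0034,0,0,0,0,0,0,0,0.036,0,0,0,0,0,0,0.036,0,0,0,0,0,0,0.036,0,0,0,0,0,0,0.004,0,0,0,0,0,0,0,0,0,0,0,0,0,0,0]

```text
time_s: 2.45
tcp_pos: [0.5408, -0.0844, 0.1051]
ee_rot: [[-0.993, -0.115, 0.002], [-0.115, 0.993, -0.001], [-0.002, -0.001, -1.0]]
wrist_force: [0.3, -0.2, 0.0]
gripper_width: 0.004
gripper_force: 0.0
```

drive_tool:
  steps: [0,0,0,0,0,0.003,0,0,0,0,0,0,0.003,0,0,0,0,0,0,0.002,0,0,0,0,0,0,0.002,0,0,0,0,0,0,0.002,0,0,0,0,0,0,0,0]

```text
time_s: 2.95
tcp_pos: [0.5394, -0.0833, 0.0912]
ee_rot: [[-0.993, -0.116, -0.0], [-0.116, 0.993, 0.0], [0.0, 0.0, -1.0]]
wrist_force: [-1.0, -0.6, -0.6]
gripper_width: 0.005
gripper_force: 0.0
```

drive_tool:
  steps: [0,0,0,0,0,0.001,0,0,0,0,0,0,0.001,0,0,0,0,0,0,0,0]

```text
time_s: 3.2
tcp_pos: [0.5395, -0.0833, 0.0892]
ee_rot: [[-0.993, -0.116, -0.0], [-0.116, 0.993, 0.0], [0.0, 0.0, -1.0]]
wrist_force: [-1.0, 0.2, 0.0]
gripper_width: 0.009
gripper_force: 0.0
```

drive_tool:
  steps: [0,0,0,0,0,0.001,0,0,0,0,0,0,0.001,0,0,0,0,0,0,0,0]

```text
time_s: 3.45
tcp_pos: [0.5395, -0.0833, 0.0872]
ee_rot: [[-0.993, -0.115, -0.0], [-0.115, 0.993, -0.0], [0.0, 0.0, -1.0]]
wrist_force: [-0.4, 0.6, 0.2]
gripper_width: 0.005
gripper_force: 0.0
```

drive_tool:
  steps: [0,0,0,0,0,0.001,0,0,0,0,0,0,0.001,0]

```text
time_s: 3.62
tcp_pos: [0.5397, -0.0833, 0.0854]
ee_rot: [[-0.993, -0.116, 0.0], [-0.116, 0.993, 0.0], [-0.0, 0.0, -1.0]]
wrist_force: [-0.4, 0.1, 0.4]
gripper_width: 0.006
gripper_force: 0.0
```

Run:
```python
from h import *
s=r.sense();print(s['wrist_force'],s['tcp_pos'])
a=r.capture("scene")[200:285,190:320];b=r.capture("wrist")[120:280,200:400]
cv2.imwrite("pics/s2.png",np.vstack([cv2.resize(a,(450,290),interpolation=2),cv2.resize(b,(450,300),interpolation=2)]))
```

```text
[-0.37187808  0.12462191  0.40211776] [ 0.53967577 -0.08333581  0.08542015]
```

View pics/s2.png

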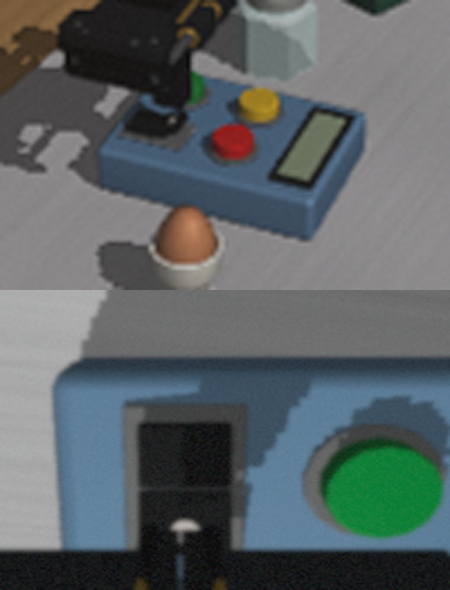

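The fingers are over the dotted half, and the wrist crop shows the dot right at the fingertips. There's no stop force yet, so I'll continue down in small steps.

drive_tool:
  steps: [0,0,0,0,0,0.001,0,0,0,0,0,0,0.001,0,0,0,0,0,0,0,0]

```text
time_s: 3.97
tcp_pos: [0.5394, -0.0833, 0.0832]
ee_rot: [[-0.993, -0.115, -0.0], [-0.115, 0.993, 0.0], [0.0, 0.0, -1.0]]
wrist_force: [0.8, -0.8, -0.0]
gripper_width: 0.004
gripper_force: 0.0
```

drive_tool:
  steps: [0,0,0,0,0,0.001,0,0,0,0,0,0,0.001,0,0,0,0,0,0,0,0]

```text
time_s: 4.22
tcp_pos: [0.5394, -0.0833, 0.0812]
ee_rot: [[-0.993, -0.115, -0.0], [-0.115, 0.993, 0.0], [0.0, 0.0, -1.0]]
wrist_force: [0.4, 0.5, 0.0]
gripper_width: 0.002
gripper_force: 0.0
```

Run:
```python
from h import *
im=r.capture("scene");o=blobs(im,(215,215,300,270),8);print({k:v[0] for k,v in o.items()})
q=blobs(r.capture("top"),(280,180,360,275),8)
P=[]
pa,pb=[r.camera_params(n) for n in("top","scene")]
M=[np.array(p['camera_matrix'])@np.array(p['extrinsics'])[:3] for p in(pa,pb)]
for k in('yellow','red'):
    if k in o and k in q:
        X=cv2.triangulatePoints(M[0],M[1],np.array(q[k][0]).reshape(2,1),np.array(o[k][0]).reshape(2,1));print(k,(X[:3]/X[3]).ravel())
s=r.sense();R=np.array(s['ee_rot']);t=np.array(s['tcp_pos'])
for n,m in(("scene",M[1]),):
  for off in((0,0,0),(0,0,.019),(.0095,0,.019),(-.0095,0,.019)):
    x=m@np.append(t+R@off,1);print(n,off,(x[:2]/x[2]).round(1))
cv2.imwrite("pics/s3.png",cv2.resize(im[205:275,205:305],(800,560),interpolation=2))
```

```text
{'yellow': (265.0, 230.5), 'green': (246.5, 225.0), 'red': (257.0, 241.5), 'blue': (256.23175048828125, 244.12661743164062)}
scene (0, 0, 0) [238.9 233.5]
scene (0, 0, 0.019) [239.1 239.6]
scene (0.0095, 0, 0.019) [235.7 238.8]
scene (-0.0095, 0, 0.019) [242.5 240.5]
```

View pics/s3.png

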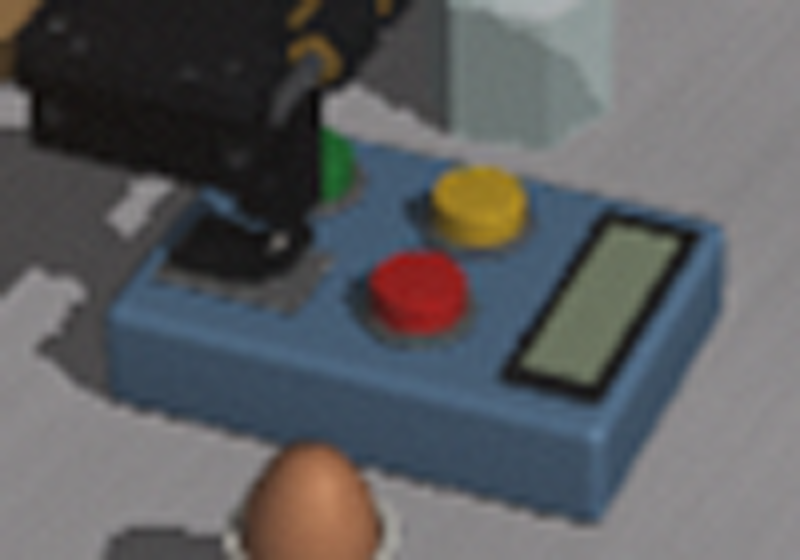

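The scene crop shows the fingertips ending just behind and above the white dot (280,240), not yet below rocker level. So the real tips stand higher than nominal, and I'll keep feeling downward.

drive_tool:
  steps: [0,0,0,0,0,0.001,0,0,0,0,0,0,0.001,0,0,0,0,0,0,0,0]

```text
time_s: 4.57
tcp_pos: [0.5394, -0.0833, 0.0792]
ee_rot: [[-0.993, -0.115, -0.0], [-0.115, 0.993, 0.0], [0.0, 0.0, -1.0]]
wrist_force: [0.6, -0.6, -0.6]
gripper_width: 0.004
gripper_force: 0.0
```

Run:
```python
from h import *
p=r.camera_params("scene");m=np.array(p['camera_matrix'])@np.array(p['extrinsics'])[:3]
for n,x in(('push off',(.5395,-.0818,.0754)),('push on',(.5395,-.0818,.069)),('yellow',(.578,-.0275,.074)),('red',(.583,-.0775,.074)),('panel at push',(.5395,-.0818,.06))):
    y=m@np.append(x,1);y=y[:2]/y[2];print(n,y.round(1),((y-205)*8).round())
```

```text
push off [239.2 235.1] [274. 241.]
push on [239.3 237.2] [275. 257.]
yellow [263.1 228.8] [465. 191.]
red [255.1 239.6] [401. 277.]
panel at push [239.4 240. ] [275. 280.]
```

drive_tool:
  steps: [0,0,0,0,0,0.001,0,0,0,0,0,0,0.001,0,0,0,0,0,0,0,0]

```text
time_s: 4.82
tcp_pos: [0.5394, -0.0834, 0.0772]
ee_rot: [[-0.993, -0.115, -0.0], [-0.115, 0.993, 0.0], [0.0, 0.0, -1.0]]
wrist_force: [0.1, 0.3, -0.3]
gripper_width: 0.005
gripper_force: 0.0
```

drive_tool:
  steps: [0,0,0,0,0,0.001,0,0,0,0,0,0,0.001,0,0,0,0,0,0,0,0]

```text
time_s: 5.07
tcp_pos: [0.5394, -0.0833, 0.0752]
ee_rot: [[-0.993, -0.115, -0.0], [-0.115, 0.993, 0.0], [0.0, 0.0, -1.0]]
wrist_force: [-0.4, 0.2, -0.0]
gripper_width: 0.007
gripper_force: 0.0
```

drive_tool:
  steps: [0,0,0,0,0,0.001,0,0,0,0,0,0,0.001,0,0,0,0,0,0,0,0]

```text
time_s: 5.32
tcp_pos: [0.5395, -0.0833, 0.0732]
ee_rot: [[-0.993, -0.115, -0.0], [-0.115, 0.993, 0.0], [0.0, 0.0, -1.0]]
wrist_force: [0.1, -1.1, 0.1]
gripper_width: 0.005
gripper_force: 0.0
```

Run:
```python
from h import *
a=r.capture("scene")[200:270,200:300];b=r.capture("wrist")[120:320,180:420];c=r.capture("top")[200:280,280:380]
cv2.imwrite("pics/s4.png",np.hstack([cv2.resize(a,(400,280),interpolation=2),cv2.resize(b,(336,280),interpolation=2)]))
cv2.imwrite("pics/s4.png",np.vstack([cv2.imread("pics/s4.png"),np.pad(cv2.resize(c,(375,300),interpolation=2),((0,0),(0,361),(0,0)))]))
```

```text
(no output)
```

View pics/s4.png

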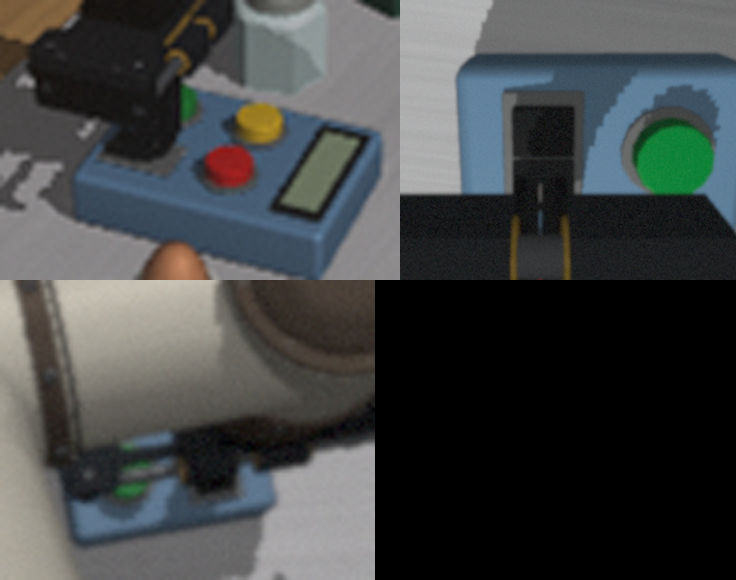

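The view shows the fingertip now at the rocker, covering the dot. The visible finger length below the gripper body, about 50 mm, means the closed tips sit about at the TCP. I'll continue until the stop is felt.

drive_tool:
  steps: [0,0,0,0,0,0.001,0,0,0,0,0,0,0.001,0,0,0,0,0,0,0,0]

```text
time_s: 5.72
tcp_pos: [0.5394, -0.0833, 0.0712]
ee_rot: [[-0.993, -0.115, -0.0], [-0.115, 0.993, 0.0], [0.0, 0.0, -1.0]]
wrist_force: [-0.4, 0.1, 0.0]
gripper_width: 0.005
gripper_force: 0.0
```

drive_tool:
  steps: [0,0,0,0,0,0.001,0,0,0,0,0,0,0.001,0,0,0,0,0,0,0,0]

```text
time_s: 5.97
tcp_pos: [0.5398, -0.0834, 0.0695]
ee_rot: [[-0.993, -0.116, 0.0], [-0.116, 0.993, -0.0], [-0.0, -0.0, -1.0]]
wrist_force: [-0.5, -1.2, 0.9]
gripper_width: 0.003
gripper_force: 0.5
```

drive_tool:
  steps: [0,0,0,0,0,0.001,0,0,0,0,0,0,0.001,0,0,0,0,0,0,0,0]

```text
time_s: 6.22
tcp_pos: [0.5403, -0.0833, 0.0677]
ee_rot: [[-0.993, -0.116, 0.002], [-0.116, 0.993, 0.0], [-0.002, -0.0, -1.0]]
wrist_force: [1.0, -0.7, 1.6]
gripper_width: 0.009
gripper_force: 0.8
```

drive_tool:
  steps: [0,0,0,0,0,0.001,0,0,0,0,0,0,0.001,0,0,0,0,0,0,0,0]

```text
time_s: 6.47
tcp_pos: [0.54, -0.0833, 0.0655]
ee_rot: [[-0.993, -0.116, 0.001], [-0.116, 0.993, 0.0], [-0.001, -0.0, -1.0]]
wrist_force: [1.5, 0.3, 1.7]
gripper_width: 0.009
gripper_force: 1.0
```

drive_tool:
  steps: [0,0,0,0,0,0.001,0,0,0,0,0,0,0.001,0,0,0,0,0,0,0,0]

```text
time_s: 6.72
tcp_pos: [0.5394, -0.0834, 0.0632]
ee_rot: [[-0.993, -0.115, -0.0], [-0.115, 0.993, -0.0], [0.0, 0.0, -1.0]]
wrist_force: [1.2, 0.1, 1.3]
gripper_width: 0.004
gripper_force: 0.9
```

drive_tool:
  steps: [0,0,0,0,0,0.001,0,0,0,0,0,0,0.001,0,0,0,0,0,0,0,0]

```text
time_s: 6.97
tcp_pos: [0.5395, -0.0834, 0.0622]
ee_rot: [[-0.993, -0.116, -0.0], [-0.116, 0.993, -0.0], [0.0, -0.0, -1.0]]
wrist_force: [-0.5, 1.1, 7.6]
gripper_width: 0.0
gripper_force: 3.8
```

drive_tool:
  steps: [0,0,0,0,0,0.001,0,0,0,0,0,0,0,0]

```text
time_s: 7.13
tcp_pos: [0.5395, -0.0833, 0.0622]
ee_rot: [[-0.993, -0.116, -0.0], [-0.116, 0.993, -0.001], [0.0, -0.001, -1.0]]
wrist_force: [-2.7, 1.2, 12.8]
gripper_width: 0.004
gripper_force: 6.4
```

drive_tool:
  steps: [0,0,0,0,0,-0.001,0,0,0,0,0,0,-0.03,0,0,0,0,0,0,-0.03,0,0,0,0,0,0,-0.03,0,0,0,0,0,0,-0.03,0,0,0,0,0,0,-0.03,0,0,0,0,0,0,0,0,0,0,0,0,0,0,0]

```text
time_s: 7.8
tcp_pos: [0.5394, -0.0832, 0.2125]
ee_rot: [[-0.993, -0.115, 0.002], [-0.115, 0.993, 0.001], [-0.002, 0.001, -1.0]]
wrist_force: [0.8, -0.5, -0.4]
gripper_width: 0.005
gripper_force: 0.0
```

Run:
```python
from h import *
s=r.sense();print(s['tcp_pos'])
p=r.camera_params("wrist");im=r.capture("wrist");o=blobs(im)
for k in('yellow','green'):print(k,o[k],ray("wrist",o[k][0],.074,p).round(4))
cv2.imwrite("pics/w5.png",np.hstack([cv2.resize(im[120:280,200:400],(400,320),interpolation=2),cv2.resize(r.capture("scene")[205:275,205:305],(400,320),interpolation=2)]))
```

```text
[ 0.53943211 -0.08323739  0.21247319]
yellow ((332.0, 241.0), (28.0, 30.0), 90.0) [ 0.5786 -0.0275  0.074 ]
green ((334.5, 180.5), (31.0, 31.0), 90.0) [ 0.5196 -0.0347  0.074 ]
```

View pics/w5.png

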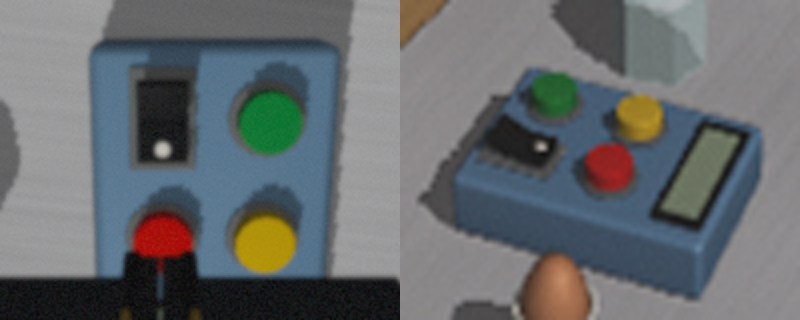

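The rocker is on: its near half is raised and the dotted half lies level. The keys are unchanged. Now the yellow key.

drive_tool:
  steps: [0,0,0,-0.0226,0.0254,0,0,0,0,0,-0.0227,0.0254,0,0,0,0,0,0,0,0,0,0,0,0,0,0,0.035,0,0,0,0,0,0,0.035,0,0,0,0,0,0,0.035,0,0,0,0,0,0,0.034,0,0,0,0,0,0,0,0]

```text
time_s: 8.57
tcp_pos: [0.5723, -0.0286, 0.0642]
ee_rot: [[-0.993, -0.114, -0.017], [-0.114, 0.994, -0.002], [0.017, -0.0, -1.0]]
wrist_force: [-0.4, -0.0, -0.5]
gripper_width: 0.002
gripper_force: 0.0
```

drive_tool:
  steps: [0,0,0,0,0,0.002,0,0,0,0,0,0,0.002,0,0,0,0,0,0,0.002,0,0,0,0,0,0,0.002,0,0,0,0,0,0,0,0]

```text
time_s: 8.98
tcp_pos: [0.5792, -0.0276, 0.0655]
ee_rot: [[-0.993, -0.115, 0.002], [-0.115, 0.993, 0.001], [-0.002, 0.0, -1.0]]
wrist_force: [0.3, -1.1, -0.1]
gripper_width: 0.005
gripper_force: 0.0
```

drive_tool:
  steps: [0,0,0,0,0,0.001,0,0,0,0,0,0,0.001,0,0,0,0,0,0,0,0]

```text
time_s: 9.23
tcp_pos: [0.5787, -0.0276, 0.0627]
ee_rot: [[-0.993, -0.116, 0.0], [-0.116, 0.993, 0.0], [-0.0, 0.0, -1.0]]
wrist_force: [0.1, -0.0, -0.4]
gripper_width: 0.002
gripper_force: 0.0
```

drive_tool:
  steps: [0,0,0,0,0,0.001,0,0,0,0,0,0,0.001,0,0,0,0,0,0,0,0]

```text
time_s: 9.48
tcp_pos: [0.5789, -0.0276, 0.0607]
ee_rot: [[-0.993, -0.116, 0.0], [-0.116, 0.993, -0.0], [-0.0, -0.0, -1.0]]
wrist_force: [-1.3, -0.4, 2.7]
gripper_width: 0.004
gripper_force: 1.1
```

drive_tool:
  steps: [0,0,0,0,0,0.001,0,0,0,0,0,0,0.001,0,0,0,0,0,0,0,0]

```text
time_s: 9.73
tcp_pos: [0.5789, -0.0276, 0.0593]
ee_rot: [[-0.993, -0.116, 0.0], [-0.116, 0.993, -0.0], [-0.0, -0.0, -1.0]]
wrist_force: [-1.6, 0.0, 6.3]
gripper_width: 0.002
gripper_force: 3.3
```

drive_tool:
  steps: [0,0,0,0,0,0.001,0,0,0,0,0,0,0.001,0,0,0,0,0,0,0,0]

```text
time_s: 9.98
tcp_pos: [0.579, -0.0276, 0.0592]
ee_rot: [[-0.993, -0.117, 0.001], [-0.117, 0.993, -0.001], [-0.001, -0.001, -1.0]]
wrist_force: [-6.0, 2.0, 15.1]
gripper_width: 0.003
gripper_force: 8.1
```

drive_tool:
  steps: [0,0,0,0,0,0.001,0,0,0,0,0,0,0.001,0,0,0,0,0,0,0,0]

```text
time_s: 10.23
tcp_pos: [0.5791, -0.0277, 0.0591]
ee_rot: [[-0.993, -0.117, 0.001], [-0.117, 0.993, -0.001], [-0.001, -0.001, -1.0]]
wrist_force: [-9.8, 2.3, 25.5]
gripper_width: 0.006
gripper_force: 12.8
```

Stop felt at 0.0592, exactly where full depth was predicted. Next I lift, look, and go above green.

drive_tool:
  steps: [0,0,0,0,0,-0.004,0,0,0,0,0,0,-0.03,0,0,0,0,0,0,-0.035,0,0,0,0,0,0,-0.035,0,0,0,0,0,0,-0.035,0,0,0,0,0.02,0,0,0,0,0,0,0.02,0,0,0,0,0,0,0.02,0,0,0,0,0,0,0,0,0,0,0,0,0,0,0,0,0]

```text
time_s: 11.07
tcp_pos: [0.5186, -0.0347, 0.1936]
ee_rot: [[-0.993, -0.116, 0.001], [-0.116, 0.993, 0.0], [-0.001, 0.0, -1.0]]
wrist_force: [0.9, -0.3, -0.2]
gripper_width: 0.012
gripper_force: 0.0
```

Run:
```python
from h import *
s=r.sense();print(s['tcp_pos'])
p=r.camera_params("wrist");im=r.capture("wrist");o=blobs(im)
for k in('yellow','green'):
  if k in o:print(k,o[k],ray("wrist",o[k][0],.074,p).round(4))
cv2.imwrite("pics/w6.png",np.hstack([cv2.resize(im[120:280,200:400],(400,320),interpolation=2),cv2.resize(r.capture("scene")[205:275,205:305],(400,320),interpolation=2)]))
```

```text
[ 0.51857953 -0.03468384  0.19357684]
yellow ((548.298828125, 21.18902587890625), (7.730207920074463, 12.25790023803711), 83.6598129272461) [0.355  0.1515 0.074 ]
green ((280.5, 202.5), (33.0, 31.0), 90.0) [ 0.5201 -0.0336  0.074 ]
```

View pics/w6.png

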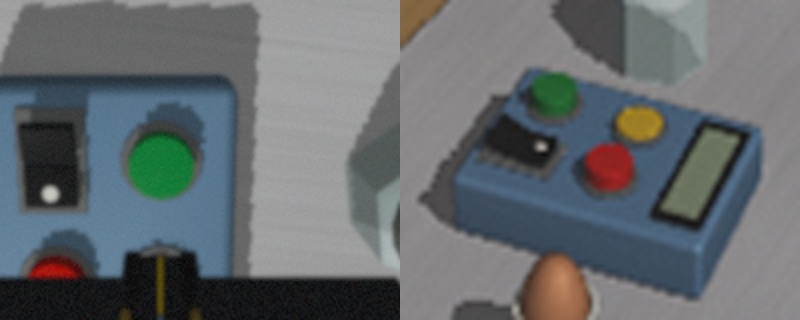

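Yellow is clearly down and the rocker is still on. I'm above green, so I press it and release.

drive_tool:
  steps: [0,0,0,-0.001,0,0.035,0,0,0,0,0,0,0.035,0,0,0,0,0,0,0.035,0,0,0,0,0,0,0.016,0,0,0,0,0,0,0.002,0,0,0,0,0,0,0.002,0,0,0,0,0,0,0.002,0,0,0,0,0,0,0.002,0,0,0,0,0,0,0.002,0,0,0,0,0,0,0,0]

```text
time_s: 12.0
tcp_pos: [0.5216, -0.0342, 0.0636]
ee_rot: [[-0.993, -0.116, 0.004], [-0.116, 0.993, 0.001], [-0.004, 0.0, -1.0]]
wrist_force: [1.5, -0.0, 2.9]
gripper_width: 0.001
gripper_force: 1.1
```

drive_tool:
  steps: [0,0,0,0,0,0.001,0,0,0,0,0,0,0.001,0,0,0,0,0,0,0.001,0,0,0,0,0,0,0,0]

```text
time_s: 12.33
tcp_pos: [0.5214, -0.0342, 0.0601]
ee_rot: [[-0.993, -0.116, 0.003], [-0.116, 0.993, 0.0], [-0.003, 0.0, -1.0]]
wrist_force: [2.1, 0.5, 2.9]
gripper_width: 0.009
gripper_force: 1.7
```

drive_tool:
  steps: [0,0,0,0,0,0.001,0,0,0,0,0,0,0.001,0,0,0,0,0,0,0,0]

```text
time_s: 12.58
tcp_pos: [0.5214, -0.0342, 0.0592]
ee_rot: [[-0.993, -0.117, 0.003], [-0.117, 0.993, -0.0], [-0.003, -0.0, -1.0]]
wrist_force: [-0.6, 0.7, 11.7]
gripper_width: 0.005
gripper_force: 5.6
```

Full depth and the firm stop have been reached. Retreating.

drive_tool:
  steps: [0,0,0,0,0,0,0,0,0,0,0,0,-0.01,0,0,0,0,0,0,-0.035,0,0,0,0,0,0,-0.035,0,0,0,0,0,0,-0.035,0,0,0,0,0,0,-0.035,0,0,0,0,0,0,0,0,0,0,0,0,0,0,0]

```text
time_s: 13.25
tcp_pos: [0.5197, -0.0343, 0.2089]
ee_rot: [[-0.993, -0.115, 0.002], [-0.115, 0.993, 0.001], [-0.002, 0.001, -1.0]]
wrist_force: [-0.7, -0.5, -0.7]
gripper_width: 0.003
gripper_force: 0.0
```

Run:
```python
from h import *
cv2.imwrite("pics/f.png",cv2.resize(r.capture("scene")[150:340,170:340],(680,600),interpolation=2))
```

```text
(no output)
```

View pics/f.png

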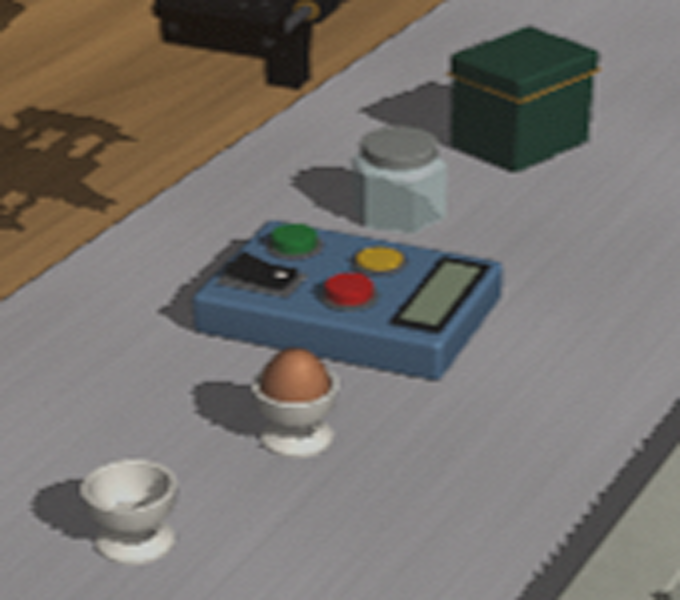

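The rocker is on (280,270), yellow is down (380,259), green is back up (295,238) and red is up (349,288). Everything else is standing, so I'm handing it in.

```bash
python3 -c "
from station import r
print(r.finish_job())"
```

```text
the job is handed in; nothing more can be done
None
```

The egg timer is started and the job is handed in: rocker switched on, yellow key down, green button pressed and back up, red key unpressed, and the caddy, jar and egg cups still standing in place; no verdict came back.

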